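Catch stoppers from a chute dispenser in a beaker

TASK

Hold the glass beaker upright in the air under the chute of the stopper dispenser and press its side against the blue push plate, so that the gate opens and all three red stoppers slide down into the beaker. Then draw back, letting the gate close, and stand the beaker with the stoppers in it upright on the middle of the round cork mat and let it go. Do not touch the stoppers with the gripper, and leave the flask and the bottles where they are.

Things in the scene. Friction and masses are not known exactly. Their poses are not given: they have to be found in the camera images.
- dispenser: Fixed grey base 80 x 80 x 10 mm with column (x = 5 to 35 mm) and steel chute. Origin: centre of the base's underside, z up. Front = own -x, which points to the robot's left (+x heads 80 to 112 degrees right of straight ahead). Chute floor 35 mm wide, slopes down to the front at 35 degrees from about (66, 0, 289) to its lip at (-75, 0, 190) mm. Foremost: push plate, x = -80 mm at rest.
- chute_lip (a point): Middle of the chute floor's front edge, 190 mm up; axes as the dispenser's. Posts 62 mm apart outside stand beside the chute 1 to 15 mm behind the lip, up to a blue bar 112 to 124 mm above it. With the gate open the stoppers slide off in about 1 s; 20 mm below the lip their middles are 5 to 35 mm in front of it (own -x).
- push_plate (a joint): Travel of the blue push plate in m: 0 at rest, 0.026 right back (dispenser's +x). Spring 1 N at rest, 3 N right back; returns by itself. It lifts the clear gate (just behind the lip) by 1.8 times its travel; stoppers pass from about 0.018 on, so push back 0.020 or more. The gate falls shut as the plate returns.
- plate_face (a point): Middle of the push plate's front face, 20 mm below its upper edge; moves with the plate. Upright plate, 62 mm wide, 75 high, 5 thick, under the lip; at rest its face is 5 mm in front of the lip, its edges 12 and 87 mm below the lip. Axes as the dispenser's.
- beaker: Empty clear glass beaker, loose, 110 g: 92 mm high, body about 64 mm across at the foot and about 70 mm at 70 mm height, rim 71 mm (75 mm across its lips), wall about 2 to 4 mm, inside about 58 mm wide. Origin: centre of its underside, z up. Its heading varies.
- beaker_rim (a point): Centre of the beaker's mouth, 92 mm above its underside.
- cork_mat: Round cork mat, 110 mm across, 5 mm thick, fixed on the worktop. Origin: centre of its underside.
- stopper_1: Red rubber stopper, 29 mm across, 25 mm long, 20 g; at the start lowest on the chute, against the gate. Origin: centre of its narrower end, which rests on the chute floor; z along its axis.
- stopper_2: Red rubber stopper, 29 mm across, 25 mm long, 20 g; at the start behind the first. Origin: centre of its narrower end, which rests on the chute floor; z along its axis.
- stopper_3: Red rubber stopper, 29 mm across, 25 mm long, 20 g; at the start uppermost on the chute. Origin: centre of its narrower end, which rests on the chute floor; z along its axis.
- conical_flask: Bystander: glass conical flask with pale yellow content, 83 mm across, 130 mm high. Origin: centre of its underside.
- dropper_bottle: Bystander: brown dropper bottle with black top, 28 mm across, 84 mm high. Origin: centre of its underside.
- weighing_bottle: Bystander: small glass bottle with glass lid, 35 mm across, 65 mm high. Origin: centre of its underside.

How it is judged:
By the outcome, as a careful person would: the job done as asked, in the order asked, and still so for the second after the job is handed in, with the robot touching nothing.
It also fails if it takes over 48 s, if anything falls off the work surface, if the arm or the gripper's body presses on something with over 40 N, if the wrist force passes 120 N, or if a joint passes its speed limit or range.

ROBOT

A 6-joint arm with a two-finger parallel gripper is mounted at the origin on a cart in front of the work surface, level with it; the furniture and walls round the work are solid. World frame = base frame: x ahead of the robot, y to its left, z up, the work surface at z = 0. Lengths are in m, angles in rad, forces in N, time in s.
With the tool pointing down it reaches from about 0.35 to 0.95 m from the base axis. Payload 17.4 kg.
Tool frame: the origin (TCP) lies on the centre line of the jaws, within the pads' length; the fingertips stand 22 mm ahead of it and the grasp point (between the pads) lies 3 mm ahead of it; z points along the fingers, y is the line along which they close (so a half turn about z gives the same grasp; the last joint's range is limited). The gripper opens to 93 mm and grips with 3 to 60 N. Pads are 15 mm wide; open, the fingers measure 128 mm over their backs; the gripper's body (75 mm by 188 mm) begins 65 mm behind the grasp point.
Start: joints at [1.207, 0.116, 1.442, -0, 1.584, -0.038], TCP at [0.216, 0.639, 0.241] pointing down, gripper open.
Joint ranges: [-2.83, 2.83], [-0.83, 2.19], [0.07, 2.5], [-1.14, 4.28], [0.01, 3], [-2.97, 2.97]. Speed limits (rad/s): [1.89, 1.89, 2.22, 3.14, 3.14, 3.14].

INTERFACE

Orientations are given as [roll, pitch, yaw] about the fixed x, y, z axes, in that order (R = Rz(yaw) Ry(pitch) Rx(roll)).
In Python, from cell import manip, optics, order gives the robot as it stands.
- The arm moves only by the tool play_rows, never from a script. Its argument "moves" is a list of rows, each an object of numbers: "tx", "ty", "tz": the shift along the tool's x, y, z in mm; "rx", "ry", "rz": the turn, a rotation vector about the tool's x, y, z in degrees. In form: [{"tx": .., "ty": .., "tz": .., "rx": .., "ry": .., "rz": ..}, ...]. A call has 1 to 5 rows; each row shifts and turns the commanded pose from where the row before left it, along the tool's axes as they then stand; what a row does not reach is not made up. A row lasts 1/12 s, in which the tool goes at most 41.7 mm and 7.16 degrees, less where a joint would pass 70% of its speed; a pose out of reach is approached as far as the arm can. A call with a gripper value outside its range is refused whole. "fingers" is the finger opening in mm, from 0 to 93, set as the call begins (left out, the last holds). The fingers move at their own pace and stop on an object; "grip_force" is the grip in N (left out, the last holds). Time passes only in rows, so rows that do not move let the fingers close. It gives the time, the measured TCP pose, the force, the opening and the grip force at its end, in the units of the state.
- manip.get_obs(): the state, without advancing time (a new reading comes with each control period).
- optics.read_camera(name): name is "scene" or "top" or "wrist"; returns (picture, depth): 480x640x3 uint8, red, green, blue; 480x640 float32, m along the optical axis (not along the pixel's ray), 0 where there is no reading.
- optics.get_calibration(name): a dict with "fx", "fy", "cx", "cy" (pixels), "R" (3x3) and "t" (3): a world point X has camera coordinates R X + t; the wrist camera has in their place "mount" (4x4, takes a point from camera to tool coordinates, whose origin is the TCP and whose axes are the flange's). Camera axes: x right, y down, z forward; pixel columns grow to the right and rows downward; lengths in m; the calibration is good to about 2 mm. A picture is of the moment at which its call begins: read the wrist's pose just before it. get_calibration takes no time and is no camera call.
- order.hand_in(): hands the job in; it is judged then, once.
The state is a dict: "time": time; "joint_pos": joint angles; "dq": joint speeds; "joint_torque": joint torques, N m; "position": TCP position; "tool_rot": TCP orientation; "contact_force": force on the tool from outside, world axes, zero at the start; "torque": the same for the moment, N m; "width": opening from 0.0 (shut) to 1.0 (fully open); "gripper_force": force on a finger pad.
Only numpy, scipy, OpenCV 4.12 (cv2) and the standard library are available. Lean on these libraries where they do the work, as an engineer would, in place of code of your own. Each camera call takes 0.05 s, during which the arm holds its last target. There are 200 camera calls.

## Working session

There is one attempt and no reset: what is moved stays moved. The work goes in short steps, Python scripts to look and compute and a tool call to move; the robot and the scene stay as the last step left them, time stands still between calls to the robot, and variables do not carry over. Pictures are saved under pics/ and viewed, at most 10 in all, crops included, and the job is handed in when it is done.

Besides the shell and the picture viewer there is one more tool, called after "Request:" as a command line: name --argument value ..., lists and objects as JSON in quotes. play_rows: Moves the arm, as the interface text tells. Its arguments: {"type":"object","properties":{"moves":{"type":"array"},"fingers":{"type":"number"},"grip_force":{"type":"number"}},"required":["moves"]}

```bash
ls; mkdir -p pics; python3 - <<'E'
from cell import manip, optics, order
import cv2,numpy as np
o=manip.get_obs();print(o)
for n in("scene","top"):
    p,d=optics.read_camera(n);np.savez("pics/%s0.npz"%n,p=p,d=d);cv2.imwrite("pics/%s0.png"%n,p[:,:,::-1]);print(n,optics.get_calibration(n))
print(optics.get_calibration("wrist"))
E
```

```text
pics
{'time': 0.0, 'joint_pos': array([ 1.20717797e+00,  1.16506291e-01,  1.44227664e+00, -3.41366880e-05,
        1.58401828e+00, -3.78036208e-02]), 'dq': array([ 2.43187838e-05, -1.23751003e-03,  1.53824572e-03, -2.02244070e-03,
       -4.88414220e-04,  8.19203422e-04]), 'joint_torque': array([-6.90046727e-04, -7.21274185e+01, -6.22590137e+01,  7.77822663e-02,
        2.38532026e-02, -2.13725366e-05]), 'position': array([0.21600772, 0.63930659, 0.23988442]), 'tool_rot': array([-3.14038367e+00, -1.15671568e-05,  2.81577748e+00]), 'contact_force': array([-1.07822906, -0.25770978,  0.25843239]), 'torque': array([ 0.00190157, -0.09685034,  0.01967647]), 'gripper_force': 0.0, 'width': 1.001942085221777}
scene {'fx': 476.9364961368586, 'fy': 476.9364961368586, 'cx': 323.7940363668679, 'cy': 239.53659742555993, 'R': array([[-0.73298331,  0.68012804,  0.01270133],
       [ 0.57476143,  0.62919933, -0.5232184 ],
       [-0.36384717, -0.37621012, -0.85210397]]), 't': array([ 0.28820659, -0.25234373,  1.59792081])}
top {'fx': 477.87098128315466, 'fy': 477.87098128315466, 'cx': 320.9035738166924, 'cy': 223.5153294308855, 'R': array([[ 0.00643469, -0.99997708,  0.00210758],
       [-0.99837445, -0.00654371, -0.05661841],
       [ 0.0566309 , -0.00173984, -0.99839367]]), 't': array([0.11115087, 0.50260291, 1.18448751])}
{'fx': 401.3689991696616, 'fy': 401.3689991696616, 'cx': 313.95309686460865, 'cy': 237.14092657666276, 'mount': array([[-1.05555824e-03, -9.58511089e-01, -2.85053291e-01,
         7.89967334e-02],
       [ 9.99999392e-01, -9.20826497e-04, -6.06676715e-04,
        -5.29450926e-04],
       [ 3.19021735e-04, -2.85053758e-01,  9.58511478e-01,
        -1.44543912e-01],
       [ 0.00000000e+00,  0.00000000e+00,  0.00000000e+00,
         1.00000000e+00]])}
```

View pics/scene0.png

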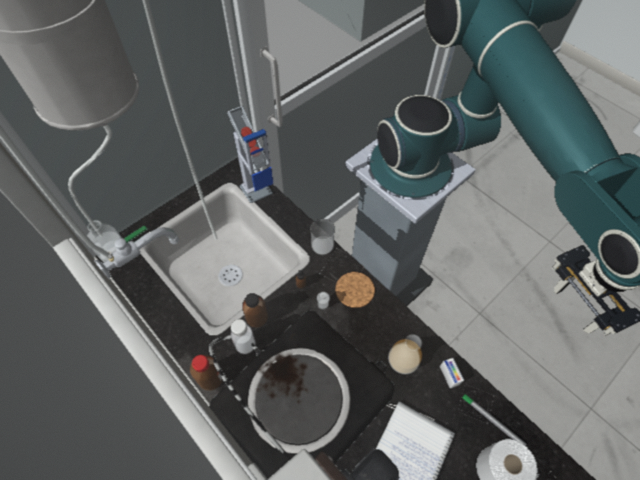

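View pics/top0.png

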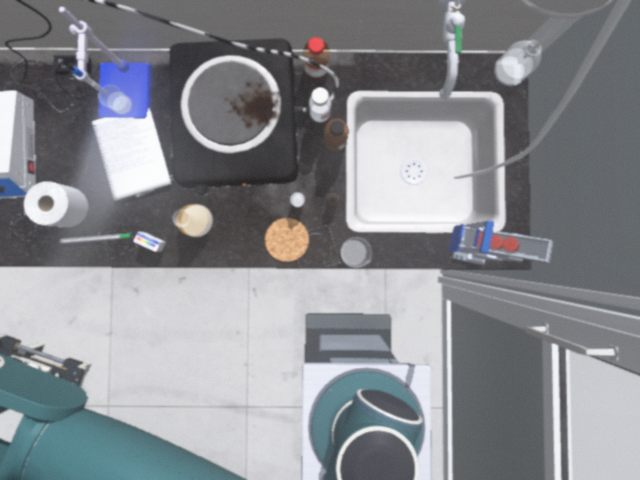

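The scene picture shows the dispenser at the right of the sink, with the beaker, cork mat and bottles in a row along the front edge. In the top picture the beaker is at about (356,251), the mat (287,240), the dispenser (500,243), the weighing bottle (297,199), the dropper bottle (332,207) and the flask (193,220).

```bash
cat > h.py <<'E'
import numpy as np,cv2
from cell import manip,optics,order
from scipy.spatial.transform import Rotation as Ro
def ray(c,u,v):
    d=np.array([(u-c['cx'])/c['fx'],(v-c['cy'])/c['fy'],1.]);return -c['R'].T@c['t'],c['R'].T@d
def onz(c,u,v,z):
    o,d=ray(c,u,v);return o+d*(z-o[2])/d[2]
def cloud(c,dep):
    v,u=np.mgrid[:480,:640];X=np.stack([(u-c['cx'])/c['fx']*dep,(v-c['cy'])/c['fy']*dep,dep],-1)
    W=(X-c['t'])@c['R'];W[dep==0]=np.nan;return W
def tool():
    o=manip.get_obs();return o['position'],Ro.from_euler('xyz',o['tool_rot']).as_matrix(),o
E
python3 - <<'E'
from h import *
c=optics.get_calibration("top");z=np.load("pics/top0.npz");p,d=z['p'],z['d'];W=cloud(c,d)
hsv=cv2.cvtColor(p,cv2.COLOR_RGB2HSV)
def show(n,m,lo=60):
    k,l,s,ce=cv2.connectedComponentsWithStats(m.astype(np.uint8))
    for i in range(1,k):
        if s[i,4]>lo: print(n,s[i],ce[i].round(1),np.nanmedian(W[l==i],0).round(3), np.nanmax(W[l==i][:,2]).round(3))
H,S,V=[hsv[:,:,i].astype(int) for i in range(3)]
show("cork",(H>5)&(H<22)&(S>90)&(V>130))
show("blue",(H>105)&(H<125)&(S>120),20)
show("red",((H<6)|(H>174))&(S>130)&(V>120),20)
print("cork",onz(c,287,240,.005))
print("beaker rim",onz(c,356,251,.092))
for u,v in[(356,251),(297,199),(332,207),(193,220),(340,240),(500,262),(400,262),(500,275),(500,285),(600,262),(460,285),(445,285),(446,275),(530,320),(620,300)]: print((u,v),W[v,u].round(3))
# zoomed crops
a=cv2.resize(p[180:300,260:560],None,fx=2.6,fy=2.6,interpolation=cv2.INTER_CUBIC)[:,:,::-1]
s=np.load("pics/scene0.npz")['p']
b=cv2.resize(s[90:290,200:400],None,fx=1.4,fy=1.4,interpolation=cv2.INTER_CUBIC)[:,:,::-1]
o=np.zeros((592,780,3),np.uint8);o[:312]=a;o[312:592,:280]=b;cv2.imwrite("pics/z0.png",o)
E
```

```text
cork [ 265  218   44   43 1463] [286.3 239.4] [0.462 0.202 0.005] 0.014
blue [  99   62   52   55 1698] [129.3  82.1] [0.863 0.595 0.018] 0.096
blue [71 67 11  9 49] [76.2 71.2] [0.795 0.616 0.255] 0.264
blue [ 99 103  13  13  88] [102.9 109.9] [0.785 0.669 0.018] 0.025
blue [  0 179  25  17 273] [  9.9 188. ] [0.58  0.869 0.051] 0.096
blue [481 222  12  31 205] [486.7 236.8] [ 0.462 -0.197  0.315] 0.319
red [308  37  17  16 206] [315.8  44.8] [0.908 0.129 0.135] 0.141
red [503 239  13  11  86] [509.7 243.8] [ 0.449 -0.258  0.27 ] 0.279
cork [0.46018656 0.19963326 0.005     ]
beaker rim [0.433637   0.03208961 0.092     ]
(356, 251) [ 0.434  0.025 -0.   ]
(297, 199) [0.558 0.172 0.066]
(332, 207) [0.545 0.087 0.002]
(193, 220) [0.504 0.415 0.089]
(340, 240) [ 0.461  0.066 -0.001]
(500, 262) [ 0.408 -0.34  -0.003]
(400, 262) [ 0.407 -0.086 -0.002]
(500, 275) [ 0.365 -0.42  -0.217]
(500, 285) [ 0.335 -0.421 -0.22 ]
(600, 262) [ 0.416 -0.417  0.299]
(460, 285) [ 0.312 -0.396 -0.544]
(445, 285) [ 0.292 -0.413 -0.817]
(446, 275) [ 0.334 -0.418 -0.821]
(530, 320) [ 0.264 -0.41   0.005]
(620, 300) [ 0.351 -0.409  0.369]
```

View pics/z0.png

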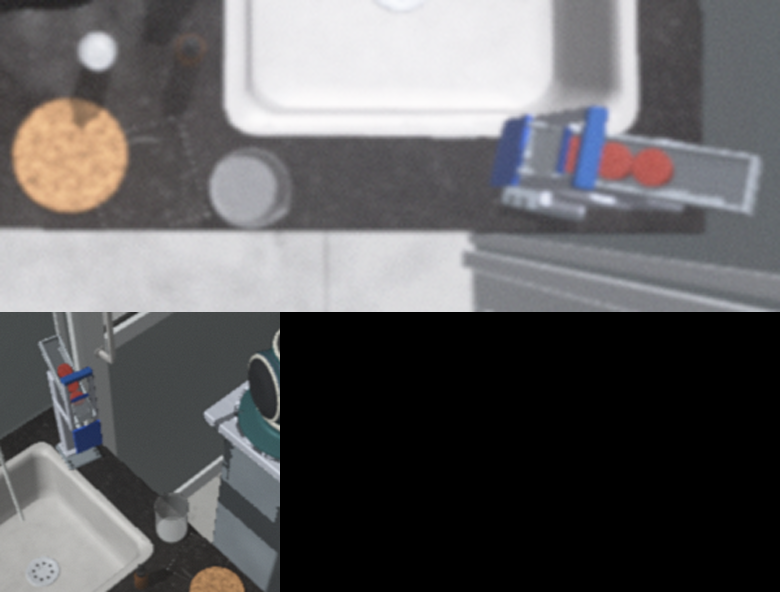

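The crop shows the beaker with its foot at crop (243,188) and its rim at about (254,188). The plate is the dark blue patch at crop (510,150), the blue bar is at (592,150), and the chute runs right and slightly down.

```bash
python3 - <<'E'
from h import *
c=optics.get_calibration("top");z=np.load("pics/top0.npz");p,d=z['p'],z['d'];W=cloud(c,d)
hsv=cv2.cvtColor(p,cv2.COLOR_RGB2HSV);H,S,V=[hsv[:,:,i].astype(int) for i in range(3)]
m=((H>105)&(H<130)&(S>80)).astype(np.uint8);m[:,:430]=0;m[:200]=0
k,l,s,ce=cv2.connectedComponentsWithStats(m)
for i in range(1,k):
    if s[i,4]<20: continue
    q=np.argwhere(l==i)[:,::-1].astype(np.float32);r=cv2.minAreaRect(q);B=cv2.boxPoints(r)
    w=W[l==i];zz=np.nanmedian(w[:,2]);print(s[i],ce[i].round(1),zz,np.nanmin(w[:,2]),np.nanmax(w[:,2]))
    print(np.array([onz(c,u,v,.314 if ce[i][0]>478 else .178) for u,v in B]).round(4)[:,:2].tolist())
print("foot",onz(c,353.5,252.3,0)[:2],"rim",onz(c,357.3,252,.092)[:2])
print("drop",onz(c,332,199,.084)[:2])
# point on the red stoppers tops
m=(((H<6)|(H>174))&(S>130)&(V>110)).astype(np.uint8);m[:200]=0;m[:,:470]=0
k,l,s,ce=cv2.connectedComponentsWithStats(m)
for i in range(1,k):
    if s[i,4]>10:print("red",s[i],np.nanmedian(W[l==i],0))
# plate face from scene camera cloud
c2=optics.get_calibration("scene");z=np.load("pics/scene0.npz");W2=cloud(c2,z['d']);h2=cv2.cvtColor(z['p'],cv2.COLOR_RGB2HSV)
m=((h2[:,:,0]>105)&(h2[:,:,0]<130)&(h2[:,:,1]>110)).astype(np.uint8);m[230:]=0
k,l,s,ce=cv2.connectedComponentsWithStats(m)
for i in range(1,k):
    if s[i,4]>20:
        w=W2[l==i];w=w[np.isfinite(w[:,0])];a,b=np.polyfit(w[:,0],w[:,1],1);print("scene",s[i],ce[i],np.median(w,0),w.min(0),w.max(0),"dir deg",np.degrees(np.arctan(a)))
E
```

```text
[480 221  14  32 265] [486.7 236.8] 0.31442670525003935 0.2206336975493585 0.31905313284546916
[[0.4343, -0.1824], [0.4937, -0.195], [0.4905, -0.2112], [0.4312, -0.1986]]
[449 225  16  27 248] [456.4 238.3] 0.15675790494289807 0.008090751893391496 0.21215967086044174
[[0.4374, -0.1611], [0.4958, -0.1746], [0.4911, -0.1964], [0.4327, -0.1828]]
[474 229   6  18  46] [476.4 237.3] 0.25460890655108165 0.25147898644193234 0.25757848796647054
[[0.4469, -0.2148], [0.4834, -0.2231], [0.4823, -0.2284], [0.4458, -0.2201]]
foot [0.4302841  0.03146594] rim [0.43132292 0.02904517]
drop [0.55624253 0.08862425]
red [494 237   5  10  20] [ 0.45548849 -0.23690097  0.25576331]
red [503 239  13  11  86] [ 0.44940588 -0.25750255  0.26959181]
scene [243 129  23  13 125] [254.4   135.104] [ 0.46403362 -0.19334571  0.31223818] [ 0.4342164  -0.20827291  0.30377232] [ 0.49374933 -0.18036265  0.31781907] dir deg -11.002935027268126
scene [251 148  12   6  25] [256.6  150.84] [ 0.46592517 -0.19448537  0.25137946] [ 0.44758864 -0.19851425  0.247626  ] [ 0.48067094 -0.19034756  0.25868109] dir deg -7.326297816040806
scene [252 167  21  24 328] [262.12804878 178.57317073] [ 0.46706101 -0.18477767  0.14519679] [ 0.39884817 -0.2448187   0.0044254 ] [ 0.49716077 -0.17501691  0.17987646] dir deg -9.302334394033567
```

```bash
cat >> h.py <<'E'
def Rt(az,th):
    a,t=np.radians([az,th]);z=np.array([np.cos(t)*np.cos(a),np.cos(t)*np.sin(a),-np.sin(t)])
    x=-np.array([np.sin(t)*np.cos(a),np.sin(t)*np.sin(a),np.cos(t)]);return np.c_[x,np.cross(z,x),z]
def plan(P1,R1,n=None):
    P,R,o=tool();rv=Ro.from_matrix(R.T@R1).as_rotvec(degrees=True)
    k=max(np.linalg.norm(P1-P)*1e3/40,np.linalg.norm(rv)/7,1);n=n or int(np.ceil(k));s=(P1-P)/n*1e3
    print("rows",n,"rot/row",(rv/n).round(2));Rc=R.copy()
    for i in range(n):
        print((Rc.T@s).round(1).tolist());Rc=Rc@Ro.from_rotvec(rv/n,degrees=True).as_matrix()
def st():
    P,R,o=tool();a=np.degrees(np.arctan2(R[1,2],R[0,2]));print("t",round(o['time'],2),"P",P.round(4),"az",a.round(1),"tilt",np.degrees(np.arcsin(-R[2,2])).round(1),"ylev",R[2,1].round(3),"q",o['joint_pos'].round(2),"F",o['contact_force'].round(1),"w",round(o['width']*93,1),round(o['gripper_force'],1))
E
python3 -c "
from h import *
st();R=Rt(-80,42);plan(np.array([.431,.03,.066])-.128*R[:,2],R,16)"
```

```text
t 0.1 P [0.216  0.6394 0.24  ] az -111.0 tilt 89.9 ylev -0.001 q [ 1.21  0.12  1.44  0.    1.58 -0.04] F [ 0.  -0.1 -0.5] w 92.8 0.0
rows 16 rot/row [ 1.6 -2.7  3.6]
[-22.1, -26.6, 5.5]
[-23.4, -25.0, 7.3]
[-24.5, -23.2, 9.1]
[-25.4, -21.4, 10.9]
[-26.2, -19.4, 12.7]
[-26.7, -17.4, 14.5]
[-27.0, -15.3, 16.2]
[-27.1, -13.1, 17.9]
[-26.9, -10.9, 19.5]
[-26.6, -8.6, 21.0]
[-26.0, -6.4, 22.5]
[-25.3, -4.1, 23.8]
[-24.3, -1.9, 25.1]
[-23.2, 0.3, 26.2]
[-21.8, 2.5, 27.2]
[-20.3, 4.6, 28.1]
```

Request:
play_rows --moves '[{"tx": -22, "ty": -27, "tz": 5, "rx": 1.6, "ry": -2.7, "rz": 3.6}, {"tx": -23, "ty": -25, "tz": 7, "rx": 1.6, "ry": -2.7, "rz": 3.6}, {"tx": -24, "ty": -23, "tz": 9, "rx": 1.6, "ry": -2.7, "rz": 3.6}, {"tx": -25, "ty": -21, "tz": 11, "rx": 1.6, "ry": -2.7, "rz": 3.6}, {"tx": -26, "ty": -19, "tz": 13, "rx": 1.6, "ry": -2.7, "rz": 3.6}]' --fingers 93

```text
time: 0.52
position: [0.2773, 0.4778, 0.2131]
tool_rot: [-3.038, 0.256, 2.51]
contact_force: [1.0, -0.5, -0.0]
width: 0.998
gripper_force: 0.0
```

Request:
play_rows --moves '[{"tx": -27, "ty": -17, "tz": 14, "rx": 1.6, "ry": -2.7, "rz": 3.6}, {"tx": -27, "ty": -15, "tz": 16, "rx": 1.6, "ry": -2.7, "rz": 3.6}, {"tx": -27, "ty": -13, "tz": 18, "rx": 1.6, "ry": -2.7, "rz": 3.6}, {"tx": -27, "ty": -11, "tz": 19, "rx": 1.6, "ry": -2.7, "rz": 3.6}, {"tx": -27, "ty": -9, "tz": 21, "rx": 1.6, "ry": -2.7, "rz": 3.6}]'

```text
time: 0.93
position: [0.3397, 0.3168, 0.1866]
tool_rot: [-3.016, 0.528, 2.203]
contact_force: [-0.3, 0.9, -0.7]
width: 0.999
gripper_force: 0.0
```

```bash
python3 -c "
from h import *
st();R=Rt(-80,42);plan(np.array([.431,.03,.066])-.128*R[:,2],R)"
```

```text
t 0.93 P [0.3397 0.3168 0.1866] az -67.8 tilt 59.0 ylev -0.108 q [ 0.96 -0.15  1.86 -0.45  1.73  0.35] F [-0.3  0.9 -0.7] w 92.9 0.0
rows 6 rot/row [ 1.59 -2.68  3.57]
[-25.9, -6.1, 22.8]
[-25.1, -3.9, 24.1]
[-24.1, -1.7, 25.3]
[-22.9, 0.5, 26.5]
[-21.6, 2.6, 27.5]
[-20.0, 4.7, 28.3]
```

Request:
play_rows --moves '[{"tx": -26, "ty": -6, "tz": 23, "rx": 1.6, "ry": -2.7, "rz": 3.6}, {"tx": -25, "ty": -4, "tz": 24, "rx": 1.6, "ry": -2.7, "rz": 3.6}, {"tx": -24, "ty": -2, "tz": 25, "rx": 1.6, "ry": -2.7, "rz": 3.6}, {"tx": -23, "ty": 0, "tz": 26, "rx": 1.6, "ry": -2.7, "rz": 3.6}, {"tx": -22, "ty": 3, "tz": 27, "rx": 1.6, "ry": -2.7, "rz": 3.6}]'

```text
time: 1.35
position: [0.4017, 0.1562, 0.1583]
tool_rot: [-3.106, 0.791, 1.831]
contact_force: [1.0, -0.2, -0.9]
width: 0.999
gripper_force: 0.0
```

Request:
play_rows --moves '[{"tx": -20, "ty": 5, "tz": 28, "rx": 1.6, "ry": -2.7, "rz": 3.6}, {"tx": 0, "ty": 0, "tz": 0}]'

```text
invalid input
```

```bash
python3 -c "
from h import *
st();p,d=optics.read_camera('wrist');np.savez('pics/w1.npz',p=p,d=d);cv2.imwrite('pics/w1.png',p[:,:,::-1])
P,R,o=tool()
M=optics.get_calibration('wrist')['mount'];print('cam',P+R@M[:3,3])"
```

```text
t 1.35 P [0.4017 0.1562 0.1583] az -77.9 tilt 44.6 ylev -0.025 q [ 0.72 -0.17  1.99 -0.68  1.73  0.51] F [ 1.  -0.2 -0.9] w 92.9 0.0
cam [0.36786005 0.30639335 0.20095413]
```

View pics/w1.png

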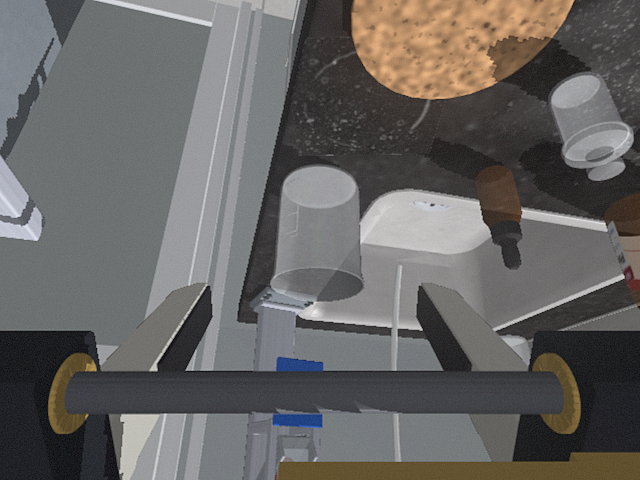

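The wrist view is upside down, since the camera sits below the tool. The beaker's foot ellipse is centred at about (320,189) and its rim at about (318,284), spanning columns 272-364. The dispenser and blue plate lie behind it and the bottles to the right.

```bash
cat >> h.py <<'E'
def wcal(P,R):
    k=optics.get_calibration('wrist');M=k['mount'];Rw=R@M[:3,:3];tw=P+R@M[:3,3];k['R']=Rw.T;k['t']=-Rw.T@tw;return k
E
python3 -c "
from h import *
P,R,o=tool();k=wcal(P,R)
print('rim',onz(k,318,284,.092),'foot',onz(k,320.5,189,0.0))
print('dropper foot',onz(k,495,177,0),'weigh foot',onz(k,577,92,0))
R1=Rt(-80,42);plan(np.array([.431,.03,.066])-.128*R1[:,2],R1)"
```

```text
rim [0.4319405  0.03109092 0.092     ] foot [0.43431602 0.02256701 0.        ]
dropper foot [0.56868503 0.07676233 0.        ] weigh foot [0.56360843 0.16726715 0.        ]
rows 1 rot/row [ 1.27 -2.26  3.18]
[-17.9, 5.3, 25.3]
```

Request:
play_rows --moves '[{"tx": -18, "ty": 5, "tz": 25, "rx": 1.3, "ry": -2.3, "rz": 3.2}, {"tx": 0, "ty": 0, "tz": 0, "rx": 0, "ry": 0, "rz": 0}, {"tx": 0, "ty": 0, "tz": 0, "rx": 0, "ry": 0, "rz": 0}]'

```text
time: 1.65
position: [0.4134, 0.1286, 0.1531]
tool_rot: [-3.138, 0.83, 1.755]
contact_force: [0.0, 0.0, 0.4]
width: 1.0
gripper_force: 0.0
```

```bash
python3 -c "
from h import *
st();R1=Rt(-80,42);plan(np.array([.4325,.029,.066])-.008*R1[:,2],R1,6)"
```

```text
t 1.65 P [0.4134 0.1286 0.1531] az -79.8 tilt 42.4 ylev -0.003 q [ 0.67 -0.16  2.01 -0.72  1.72  0.54] F [0.  0.  0.4] w 93.0 0.0
rows 6 rot/row [ 0.03 -0.07  0.06]
[-0.7, 0.2, 20.9]
[-0.7, 0.2, 20.9]
[-0.6, 0.2, 20.9]
[-0.6, 0.2, 20.9]
[-0.6, 0.2, 20.9]
[-0.6, 0.2, 20.9]
```

Request:
play_rows --moves '[{"tx": -1, "ty": 0, "tz": 28, "rx": 0, "ry": 0, "rz": 0}, {"tx": -1, "ty": 0, "tz": 28, "rx": 0, "ry": 0, "rz": 0}, {"tx": -1, "ty": 0, "tz": 28, "rx": 0, "ry": 0, "rz": 0}, {"tx": -1, "ty": 1, "tz": 26, "rx": 0, "ry": -0.4, "rz": 0}, {"tx": 0, "ty": 0, "tz": 15, "rx": 0, "ry": 0, "rz": 0}]'

```text
time: 2.07
position: [0.4313, 0.0353, 0.0709]
tool_rot: [-3.138, 0.837, 1.757]
contact_force: [0.2, -0.0, -0.3]
width: 1.002
gripper_force: 0.0
```

Request:
play_rows --moves '[{"tx": 0, "ty": 0, "tz": 0, "rx": 0, "ry": 0, "rz": 0}, {"tx": 0, "ty": 0, "tz": 0, "rx": 0, "ry": 0, "rz": 0}]'

```text
time: 2.23
position: [0.4315, 0.0366, 0.0726]
tool_rot: [-3.139, 0.837, 1.755]
contact_force: [1.0, 0.4, 0.3]
width: 1.0
gripper_force: 0.0
```

```bash
python3 -c "
from h import *
st();p,d=optics.read_camera('wrist');cv2.imwrite('pics/w2.png',p[:,:,::-1])
P,R,o=tool();k=wcal(P,R);B=np.array([.4325,.029,0.066]);print('beaker in tool',(R.T@(B-P)*1e3).round(1))"
```

```text
t 2.23 P [0.4315 0.0366 0.0726] az -79.6 tilt 42.1 ylev -0.002 q [ 0.49 -0.15  2.15 -0.79  1.5   0.52] F [1.  0.4 0.3] w 93.0 0.0
beaker in tool [-0.1 -0.8 10.6]
```

View pics/w2.png

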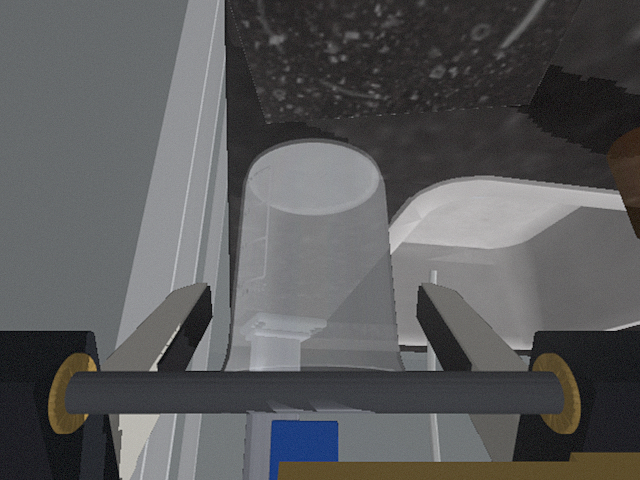

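The beaker stands centred between the open fingers, with its sides at columns 230-398 and the finger pads at 210 and 418. I'll close on it now.

Request:
play_rows --moves '[{"tx": 0, "ty": 0, "tz": 3, "rx": 0, "ry": 0, "rz": 0}, {"tx": 0, "ty": 0, "tz": 0, "rx": 0, "ry": 0, "rz": 0}, {"tx": 0, "ty": 0, "tz": 0, "rx": 0, "ry": 0, "rz": 0}, {"tx": 0, "ty": 0, "tz": 0, "rx": 0, "ry": 0, "rz": 0}, {"tx": 0, "ty": 0, "tz": 0, "rx": 0, "ry": 0, "rz": 0}]' --fingers 55 --grip_force 40

```text
time: 2.7
position: [0.4322, 0.0342, 0.0706]
tool_rot: [-3.14, 0.837, 1.755]
contact_force: [-1.1, 0.7, 2.7]
width: 0.743
gripper_force: 40.0
```

Request:
play_rows --moves '[{"tx": 0, "ty": 0, "tz": 0, "rx": 0, "ry": 0, "rz": 0}, {"tx": 0, "ty": 0, "tz": 0, "rx": 0, "ry": 0, "rz": 0}, {"tx": 0, "ty": 0, "tz": 0, "rx": 0, "ry": 0, "rz": 0}, {"tx": 0, "ty": 0, "tz": 0, "rx": 0, "ry": 0, "rz": 0}]'

```text
time: 3.03
position: [0.4322, 0.0339, 0.0706]
tool_rot: [-3.14, 0.837, 1.754]
contact_force: [-2.4, 1.4, 5.9]
width: 0.743
gripper_force: 39.9
```

```bash
python3 -c "
from h import *
st();P,R,o=tool();B=np.array([.4325,.029,0.0]);print('beaker origin in tool',(R.T@(B-P)*1e3).round(1))
u=np.array([np.cos(np.radians(-102)),np.sin(np.radians(-102)),0]);L=np.array([.465,-.189,.190])
# beaker origin in front of the plate: 100 mm in front of lip, foot z=.078 ; first lift
R1=Rt(-98,42);bo=np.array([0,0,0])
off=R.T@(np.array([.4325,.029,0])-P); print(off)
plan(L-u*.085+[0,0,-.112]-R1@off,R1)"
```

```text
t 3.03 P [0.4322 0.0339 0.0706] az -79.6 tilt 42.0 ylev -0.001 q [ 0.49 -0.15  2.15 -0.79  1.49  0.52] F [-2.4  1.4  5.9] w 69.1 39.9
beaker origin in tool [49.2 -0.6 50.9]
[ 0.04916777 -0.00055521  0.05093777]
rows 5 rot/row [ 2.74 -0.    2.48]
[-30.6, 5.3, 10.7]
[-30.4, 7.1, 10.4]
[-30.0, 8.9, 10.0]
[-29.6, 10.6, 9.5]
[-29.1, 12.3, 9.0]
```

Request:
play_rows --moves '[{"tx": -7, "ty": 0, "tz": -7, "rx": 0, "ry": 0, "rz": 0}, {"tx": -15, "ty": 0, "tz": -13, "rx": 0, "ry": 0, "rz": 0}, {"tx": -19, "ty": 0, "tz": -17, "rx": 0, "ry": 0, "rz": 0}, {"tx": -19, "ty": 0, "tz": -17, "rx": 0, "ry": 0, "rz": 0}, {"tx": 0, "ty": 0, "tz": 0, "rx": 0, "ry": 0, "rz": 0}]'

```text
time: 3.45
position: [0.4334, 0.0344, 0.1559]
tool_rot: [3.135, 0.836, 1.749]
contact_force: [0.1, 0.3, -0.7]
width: 0.738
gripper_force: 40.0
```

```bash
python3 -c "
from h import *
st()
u=np.array([np.cos(np.radians(-102)),np.sin(np.radians(-102)),0]);L=np.array([.465,-.189,.190]);R1=Rt(-98,42);off=np.array([49,-.6,51])/1e3
plan(L-u*.085+[0,0,-.112]-R1@off,R1)"
```

```text
t 3.45 P [0.4334 0.0344 0.1559] az -79.3 tilt 42.1 ylev 0.004 q [ 0.49 -0.26  2.09 -0.79  1.61  0.4 ] F [ 0.1  0.3 -0.7] w 68.7 40.0
rows 4 rot/row [ 3.47 -0.04  3.05]
[-22.4, 6.3, 27.6]
[-22.0, 9.1, 27.2]
[-21.4, 11.9, 26.5]
[-20.7, 14.6, 25.8]
```

Request:
play_rows --moves '[{"tx": -18, "ty": 5, "tz": 22, "rx": 2.8, "ry": 0, "rz": 2.4}, {"tx": -18, "ty": 7, "tz": 22, "rx": 2.8, "ry": 0, "rz": 2.4}, {"tx": -17, "ty": 8, "tz": 22, "rx": 2.8, "ry": 0, "rz": 2.5}, {"tx": -17, "ty": 10, "tz": 21, "rx": 2.8, "ry": 0, "rz": 2.5}, {"tx": -17, "ty": 12, "tz": 21, "rx": 2.8, "ry": 0, "rz": 2.5}]'

```text
time: 3.87
position: [0.4817, -0.104, 0.143]
tool_rot: [-3.133, 0.838, 1.431]
contact_force: [1.1, 0.4, -1.4]
width: 0.743
gripper_force: 40.0
```

Request:
play_rows --moves '[{"tx": 0, "ty": 0, "tz": 0, "rx": 0, "ry": 0, "rz": 0}, {"tx": 0, "ty": 0, "tz": 0, "rx": 0, "ry": 0, "rz": 0}]'

```text
time: 4.03
position: [0.4815, -0.1039, 0.1427]
tool_rot: [-3.132, 0.838, 1.433]
contact_force: [-0.9, 1.4, -1.6]
width: 0.741
gripper_force: 40.0
```

```bash
python3 -c "
from h import *
st();P,R,o=tool();off=np.array([49,-.6,51])/1e3;print('foot',P+R@off,'up err',R.T@[0,0,1])
for n in('wrist','top','scene'):
    p,d=optics.read_camera(n);np.savez('pics/%s3.npz'%n,p=p,d=d)
    if n=='wrist':a=p
    elif n=='top': b=cv2.resize(p[190:290,380:560],None,fx=4,fy=4,interpolation=cv2.INTER_CUBIC)
    else: e=cv2.resize(p[90:290,200:400],None,fx=2,fy=2,interpolation=cv2.INTER_CUBIC)
cv2.imwrite('pics/w3.png',a[:,:,::-1])
o=np.zeros((400,1120,3),np.uint8);o[:,:720]=b;o[:,720:]=e
cv2.imwrite('pics/ts3.png',cv2.resize(o,None,fx=.71,fy=.71)[:,:,::-1])"
```

```text
t 4.03 P [ 0.4815 -0.1039  0.1427] az -98.7 tilt 42.0 ylev -0.007 q [ 0.15 -0.1   1.97 -0.79  1.58  0.42] F [-0.9  1.4 -1.6] w 68.9 40.0
foot [ 0.47968976 -0.10885023  0.07218036] up err [-0.74354396 -0.00655457 -0.66865493]
```

View pics/w3.png

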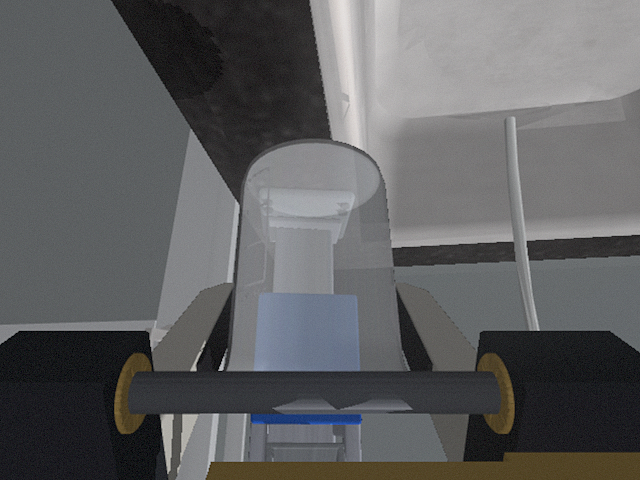

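View pics/ts3.png

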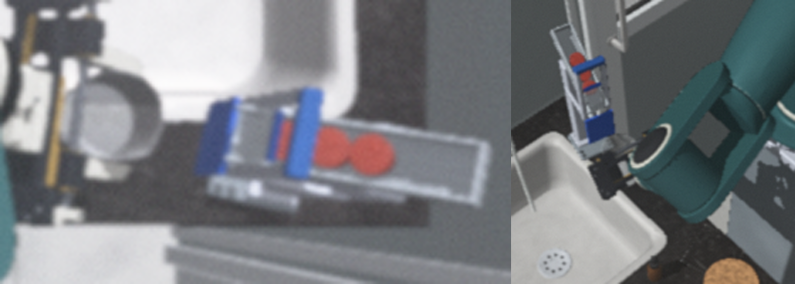

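The wrist view shows the beaker upright in the grip, with its foot at (316,178). The plate's lower edge is visible through the glass from (258,294) to (357,294). In the top view the beaker is in front of the plate and roughly in line with the chute.

```bash
python3 -c "
from h import *
P,R,o=tool();k=wcal(P,R);a=onz(k,258,294,.103);b=onz(k,357,294,.103);print(a,b,np.linalg.norm(a-b),'yaxis deg',np.degrees(np.arctan2(b[1]-a[1],b[0]-a[0])))
# stopper/chute from top: rim of beaker in crop px
c=optics.get_calibration('top');s=4*.71
print('rim',onz(c,380+121/s,190+112/s,.164),'platetop corners',onz(c,380+236/s,190+100/s,.178),onz(c,380+222/s,190+174/s,.178))
"
```

```text
[ 0.43258037 -0.18646473  0.103     ] [ 0.49593708 -0.19444568  0.103     ] 0.06385740336724328 yaxis deg -7.179650774134027
rim [ 0.48182212 -0.10849241  0.164     ] platetop corners [ 0.49091468 -0.19326695  0.178     ] [ 0.4345067  -0.18203062  0.178     ]
```

```bash
python3 -c "
from h import *
P,R,o=tool();a=np.radians(-100.5);u=np.array([np.cos(a),np.sin(a),0])
print('per mm along u',R.T@u,'up',R.T@[0,0,1.]);st()"
```

```text
per mm along u [-0.66806682 -0.04188179  0.74292169] up [-0.74340289 -0.00568018 -0.66881976]
t 4.18 P [ 0.4813 -0.1021  0.1431] az -98.4 tilt 42.0 ylev -0.006 q [ 0.15 -0.1   1.98 -0.79  1.58  0.42] F [-0.6  0.  -1. ] w 68.9 40.0
```

Request:
play_rows --moves '[{"tx": -10, "ty": -0.5, "tz": 7, "rx": 0, "ry": 0, "rz": 0}, {"tx": -10, "ty": -0.5, "tz": 7, "rx": 0, "ry": 0, "rz": 0}, {"tx": -10, "ty": -0.5, "tz": 8, "rx": 0, "ry": 0, "rz": 0}, {"tx": 0, "ty": 0, "tz": 0, "rx": 0, "ry": 0, "rz": 0}, {"tx": 0, "ty": 0, "tz": 0, "rx": 0, "ry": 0, "rz": 0}]'

```text
time: 4.6
position: [0.4746, -0.1393, 0.1512]
tool_rot: [-3.135, 0.838, 1.432]
contact_force: [0.4, 0.8, -2.3]
width: 0.745
gripper_force: 40.0
```

Request:
play_rows --moves '[{"tx": -4, "ty": 0, "tz": 4.4, "rx": 0, "ry": 0, "rz": 0}, {"tx": -4, "ty": 0, "tz": 4.4, "rx": 0, "ry": 0, "rz": 0}, {"tx": 0, "ty": 0, "tz": 0, "rx": 0, "ry": 0, "rz": 0}, {"tx": 0, "ty": 0, "tz": 0, "rx": 0, "ry": 0, "rz": 0}]'

```text
time: 4.93
position: [0.4733, -0.1505, 0.1509]
tool_rot: [-3.134, 0.838, 1.434]
contact_force: [-0.5, 0.4, -1.2]
width: 0.744
gripper_force: 40.0
```

```bash
python3 -c "
from h import *
st();P,R,o=tool();off=np.array([49,-.6,51])/1e3;B=P+R@off;a=np.radians(-100.5);u=np.array([np.cos(a),np.sin(a),0]);v=np.array([-u[1],u[0],0]);L=np.array([.464,-.190,.19]);print('foot',B,'front',(L-B)@u,'lat',(B-L)@v)
p,d=optics.read_camera('top');cv2.imwrite('pics/t4.png',cv2.resize(p[190:290,400:560],None,fx=4,fy=4,interpolation=cv2.INTER_CUBIC)[:,:,::-1])"
```

```text
t 4.93 P [ 0.4733 -0.1505  0.1509] az -98.5 tilt 42.0 ylev -0.005 q [ 0.06 -0.14  2.   -0.82  1.53  0.34] F [-0.5  0.4 -1.2] w 69.2 40.0
foot [ 0.47158635 -0.15548765  0.08033609] front 0.035316942855508 lat 0.001169934228681354
```

View pics/t4.png

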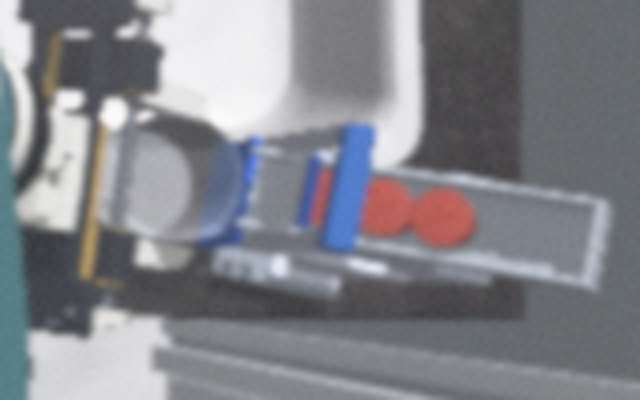

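The top crop shows the beaker's rim at the plate (column 240) and laterally centred on it. The stoppers are still on the chute. Now I'll push.

Request:
play_rows --moves '[{"tx": -3.4, "ty": -0.4, "tz": 3.6, "rx": 0, "ry": 0, "rz": 0}, {"tx": -3.4, "ty": 0, "tz": 3.6, "rx": 0, "ry": 0, "rz": 0}, {"tx": -3.4, "ty": 0, "tz": 3.8, "rx": 0, "ry": 0, "rz": 0}, {"tx": 0, "ty": 0, "tz": 0, "rx": 0, "ry": 0, "rz": 0}, {"tx": 0, "ty": 0, "tz": 0, "rx": 0, "ry": 0, "rz": 0}]'

```text
time: 5.4
position: [0.4705, -0.1648, 0.1502]
tool_rot: [-3.133, 0.836, 1.435]
contact_force: [-0.8, 12.2, -6.8]
width: 0.744
gripper_force: 40.2
```

```bash
cat > chk.py <<'E'
from h import *
st();P,R,o=tool();off=np.array([49,-.6,51])/1e3;B=P+R@off;a=np.radians(-100.5);u=np.array([np.cos(a),np.sin(a),0]);v=np.array([-u[1],u[0],0]);L=np.array([.464,-.190,.19]);print('foot',B,'front',(L-B)@u,'lat',(B-L)@v)
import sys
for n in('top','scene'):
    p,d=optics.read_camera(n);np.savez('pics/%s_%s.npz'%(n,sys.argv[1]),p=p,d=d)
    W=cloud(optics.get_calibration(n),d);q=cv2.cvtColor(p,cv2.COLOR_RGB2HSV);H,S,V=[q[:,:,i].astype(int) for i in range(3)]
    for nm,m in(('red',((H<6)|(H>174))&(S>110)&(V>60)),('blue',(H>105)&(H<130)&(S>80))):
        m=m.astype(np.uint8)
        if n=='top':m[:200]=0;m[:,:380]=0
        else: m[230:]=0;m[:,:225]=0;m[:,290:]=0
        k,l,s,ce=cv2.connectedComponentsWithStats(m)
        for i in range(1,k):
            if s[i,4]>14:print(n,nm,s[i],ce[i].round(1),np.nanmedian(W[l==i],0).round(3))
E
python3 chk.py 5
```

```text
t 5.4 P [ 0.4705 -0.1648  0.1502] az -98.5 tilt 42.1 ylev -0.006 q [ 0.03 -0.15  2.01 -0.82  1.51  0.32] F [-0.8 12.2 -6.8] w 69.2 40.2
foot [ 0.46880048 -0.1695542   0.07966203] front 0.02097825074465248 lat 0.0009941397138692528
top red [457 231  12  11 110] [462.5 236.1] [ 0.466 -0.181  0.215]
top red [491 235   9  13  69] [494.9 241.5] [ 0.454 -0.234  0.253]
top blue [479 221  15  32 317] [485.9 237. ] [ 0.462 -0.196  0.314]
scene red [255 158  10   9  72] [259.8 162.1] [ 0.467 -0.184  0.216]
scene red [260 170  10   8  51] [264.1 173.2] [ 0.473 -0.16   0.195]
scene blue [243 129  23  14 149] [254.  135.5] [ 0.466 -0.193  0.312]
scene blue [249 141  13   7  39] [255.1 143.7] [ 0.467 -0.195  0.279]
scene blue [250 166  18  15  94] [256.7 173.5] [ 0.475 -0.197  0.166]
```

The gate is open and the stoppers are running. I'll hold still.

Request:
play_rows --moves '[{"tx": 0, "ty": 0, "tz": 0, "rx": 0, "ry": 0, "rz": 0}, {"tx": 0, "ty": 0, "tz": 0, "rx": 0, "ry": 0, "rz": 0}, {"tx": 0, "ty": 0, "tz": 0, "rx": 0, "ry": 0, "rz": 0}, {"tx": 0, "ty": 0, "tz": 0, "rx": 0, "ry": 0, "rz": 0}, {"tx": 0, "ty": 0, "tz": 0, "rx": 0, "ry": 0, "rz": 0}]'

```text
time: 5.92
position: [0.4705, -0.1646, 0.1501]
tool_rot: [-3.132, 0.836, 1.436]
contact_force: [-0.6, 12.8, -6.9]
width: 0.743
gripper_force: 40.2
```

```bash
python3 chk.py 6; python3 -c "
from h import *
p=[np.load('pics/%s_6.npz'%n)['p'] for n in('top','scene')]
a=cv2.resize(p[0][190:290,400:560],None,fx=2.5,fy=2.5,interpolation=cv2.INTER_CUBIC);b=cv2.resize(p[1][100:225,200:350],None,fx=2.6,fy=2,interpolation=cv2.INTER_CUBIC)
cv2.imwrite('pics/c6.png',np.hstack([a,b])[:,:,::-1])"
```

```text
t 5.92 P [ 0.4705 -0.1646  0.1501] az -98.5 tilt 42.1 ylev -0.006 q [ 0.03 -0.15  2.01 -0.82  1.51  0.32] F [-0.6 12.8 -6.9] w 69.1 40.2
foot [ 0.46871512 -0.1694049   0.0795225 ] front 0.021109499127944808 lat 0.0008830101141803778
top blue [478 221  16  32 331] [485.9 237.1] [ 0.462 -0.196  0.314]
scene red [254 156   9   7  36] [258.5 159.1] [ 0.465 -0.191  0.222]
scene blue [243 129  23  14 150] [254.  135.4] [ 0.466 -0.194  0.312]
scene blue [249 141  13   7  41] [255.  143.9] [ 0.465 -0.195  0.279]
scene blue [250 166  20  16 167] [259.4 173.2] [ 0.464 -0.196  0.16 ]
```

View pics/c6.png

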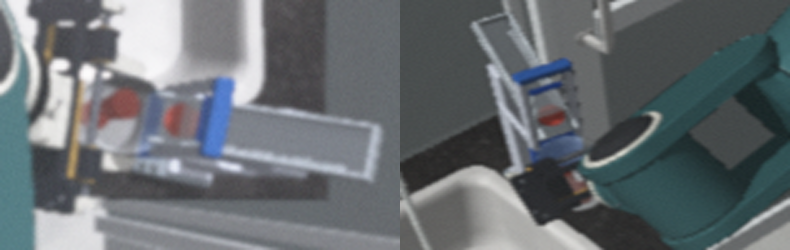

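Two stoppers are in the beaker. The third is at the lip region, still partly behind the gate. I'll wait a little and check whether it is moving.

Request:
play_rows --moves '[{"tx": 0, "ty": 0, "tz": 0, "rx": 0, "ry": 0, "rz": 0}, {"tx": 0, "ty": 0, "tz": 0, "rx": 0, "ry": 0, "rz": 0}, {"tx": 0, "ty": 0, "tz": 0, "rx": 0, "ry": 0, "rz": 0}, {"tx": 0, "ty": 0, "tz": 0, "rx": 0, "ry": 0, "rz": 0}, {"tx": 0, "ty": 0, "tz": 0, "rx": 0, "ry": 0, "rz": 0}]'

```text
time: 6.43
position: [0.4705, -0.1646, 0.15]
tool_rot: [-3.132, 0.836, 1.436]
contact_force: [-0.8, 12.9, -5.8]
width: 0.741
gripper_force: 40.2
```

```bash
python3 chk.py 7; python3 -c "
from h import *
p,d=optics.read_camera('wrist');cv2.imwrite('pics/w7.png',p[:,:,::-1])"
```

```text
t 6.43 P [ 0.4705 -0.1646  0.15  ] az -98.5 tilt 42.1 ylev -0.007 q [ 0.03 -0.15  2.01 -0.82  1.51  0.32] F [-0.8 12.9 -5.8] w 68.9 40.2
foot [ 0.46870053 -0.1693924   0.0795031 ] front 0.021119130642453528 lat 0.0008663826654329488
top blue [479 221  15  32 329] [485.9 237. ] [ 0.462 -0.196  0.314]
scene red [254 156   9   7  36] [258.4 159.2] [ 0.465 -0.191  0.221]
scene blue [243 129  23  14 151] [254.  135.4] [ 0.465 -0.194  0.312]
scene blue [249 141  13   7  41] [255.  143.9] [ 0.466 -0.195  0.278]
scene blue [250 166  20  16 167] [259.4 173.2] [ 0.465 -0.196  0.161]
```

View pics/w7.png

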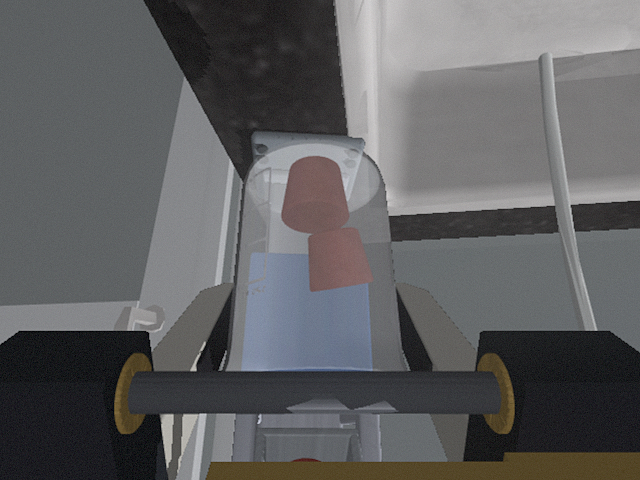

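The wrist view shows two stoppers in the beaker, at (315,195) and (340,260). The third is held up at the gate, at (307,460) in the image. I'll measure how far the plate has actually travelled.

```bash
python3 -c "
from h import *
P,R,o=tool();k=wcal(P,R)
for uv in((250,254),(369,257)): print('lower edge',onz(k,*uv,.103))
a=np.radians(-100.5);u=np.array([np.cos(a),np.sin(a),0]);v=np.array([-u[1],u[0],0]);L=np.array([.464,-.190,.0])
for n in('scene','top'):
  c=optics.get_calibration(n)
  for f in('0','_5','_6','_7'):
    z=np.load('pics/%s%s.npz'%(n,f));W=cloud(c,z['d']);q=cv2.cvtColor(z['p'],cv2.COLOR_RGB2HSV)
    m=(q[:,:,0]>105)&(q[:,:,0]<130)&(q[:,:,1]>70)
    X=W[m];X=X[np.isfinite(X[:,0])];lat=(X-L)@v;fr=(X-L)@u
    g=(abs(lat)<.035)&(abs(fr)<.05)
    for nm,lo,hi in(('plate',.13,.182),('gate',.22,.30)):
        s=g&(X[:,2]>lo)&(X[:,2]<hi)
        if s.sum()>3:print(n,f,nm,s.sum(),'along u mm',(np.percentile(fr[s],[10,50,90])*1e3).round(1),'z',np.percentile(X[s,2],[5,50,95]).round(3))
    h=(q[:,:,0]<8)|(q[:,:,0]>172);m=h&(q[:,:,1]>60)
    X=W[m];X=X[np.isfinite(X[:,0])];lat=(X-L)@v;fr=(X-L)@u;s=(abs(lat)<.04)&(abs(fr)<.08)&(X[:,2]>.1)
    if s.sum():print(n,f,'red n',s.sum(),'u',(np.percentile(fr[s],[5,50,95])*1e3).round(),'lat',(np.percentile(lat[s],[5,50,95])*1e3).round(),'z',np.percentile(X[s,2],[5,50,95]).round(3))
"
```

```text
lower edge [ 0.43021452 -0.19970988  0.103     ]
lower edge [ 0.49388402 -0.21216875  0.103     ]
scene 0 plate 233 along u mm [-8.1 -5.7 -3.3] z [0.134 0.158 0.178]
scene 0 gate 34 along u mm [2.3 4.6 6.4] z [0.245 0.251 0.257]
scene 0 red n 155 u [25. 53. 76.] lat [-15.  -1.  10.] z [0.235 0.253 0.274]
scene _5 plate 102 along u mm [-0.9  7.  10.5] z [0.141 0.166 0.176]
scene _5 gate 45 along u mm [1.6 4.7 9.3] z [0.273 0.279 0.284]
scene _5 red n 161 u [-35. -10.   5.] lat [-12.   2.  15.] z [0.189 0.212 0.228]
scene _6 plate 179 along u mm [-1.8  5.6 10. ] z [0.137 0.16  0.174]
scene _6 gate 46 along u mm [2.4 4.9 8.3] z [0.274 0.279 0.282]
scene _6 red n 70 u [-59.  -0.   9.] lat [-10.   4.  14.] z [0.136 0.22  0.226]
scene _7 plate 179 along u mm [-2.4  5.4 10.3] z [0.139 0.161 0.173]
scene _7 gate 46 along u mm [3.  5.7 8.9] z [0.273 0.278 0.281]
scene _7 red n 71 u [-58.  -0.   7.] lat [-10.   4.  14.] z [0.133 0.219 0.226]
top 0 plate 212 along u mm [-6.5 -5.4 -2.8] z [0.134 0.162 0.18 ]
top 0 gate 56 along u mm [ 4.9  6.7 41.3] z [0.224 0.254 0.257]
top 0 red n 352 u [20. 59. 76.] lat [-14.  -2.  11.] z [0.235 0.262 0.276]
top _5 plate 4 along u mm [8.1 8.8 9.1] z [0.131 0.135 0.139]
top _5 gate 31 along u mm [ 4.5  6.2 42. ] z [0.225 0.282 0.285]
top _5 red n 273 u [-19.  -1.  55.] lat [-11.  -0.  12.] z [0.207 0.22  0.255]
top _6 plate 57 along u mm [3.4 5.7 7.2] z [0.132 0.149 0.166]
top _6 gate 47 along u mm [ 4.4  6.3 46.7] z [0.222 0.28  0.284]
top _6 red n 226 u [-32. -14.   5.] lat [-7.  7. 23.] z [0.108 0.132 0.226]
top _7 plate 59 along u mm [2.7 5.6 7.5] z [0.133 0.151 0.166]
top _7 gate 46 along u mm [ 4.8  6.5 46.9] z [0.222 0.28  0.283]
top _7 red n 226 u [-32. -14.   5.] lat [-7.  7. 23.] z [0.109 0.132 0.226]
```

The plate's travel is only about 15 mm: its edge moved 15.6 mm and the gate rose 27 mm. The third stopper is pinned under the gate, so I'll push a little further.

Request:
play_rows --moves '[{"tx": -1.3, "ty": 0, "tz": 1.5, "rx": 0, "ry": 0, "rz": 0}, {"tx": 0, "ty": 0, "tz": 0, "rx": 0, "ry": 0, "rz": 0}, {"tx": 0, "ty": 0, "tz": 0, "rx": 0, "ry": 0, "rz": 0}]'

```text
time: 6.83
position: [0.4701, -0.1671, 0.15]
tool_rot: [-3.132, 0.837, 1.436]
contact_force: [1.2, 3.7, -12.6]
width: 0.742
gripper_force: 40.2
```

```bash
cat > pl.py <<'E'
from h import *
import sys
st();P,R,o=tool();print('torque',o['torque'].round(2))
a=np.radians(-100.5);u=np.array([np.cos(a),np.sin(a),0]);v=np.array([-u[1],u[0],0]);L=np.array([.464,-.190,.0])
print('TCP front mm',((L-P)@u*1e3).round(1))
for n in('scene','top'):
    c=optics.get_calibration(n);p,d=optics.read_camera(n);np.savez('pics/%s_%s.npz'%(n,sys.argv[1]),p=p,d=d);W=cloud(c,d);q=cv2.cvtColor(p,cv2.COLOR_RGB2HSV)
    m=(q[:,:,0]>105)&(q[:,:,0]<130)&(q[:,:,1]>70)
    X=W[m];X=X[np.isfinite(X[:,0])];lat=(X-L)@v;fr=(X-L)@u;s=(abs(lat)<.035)&(abs(fr)<.05)&(X[:,2]>.24)&(X[:,2]<.3)
    if s.sum()>3: print(n,'gate lift mm',1e3*np.median(X[s,2])-(251.3 if n=='scene' else 254.5))
    m=((q[:,:,0]<8)|(q[:,:,0]>172))&(q[:,:,1]>60)
    X=W[m];X=X[np.isfinite(X[:,0])];lat=(X-L)@v;fr=(X-L)@u;s=(abs(lat)<.045)&(abs(fr)<.09)&(X[:,2]>.02)
    for nm,t in(('above .185',s&(X[:,2]>.185)),('below',s&(X[:,2]<.185))):
        if t.sum():print(n,nm,'red n',t.sum(),'u',(np.percentile(fr[t],[5,50,95])*1e3).round(),'lat',(np.percentile(lat[t],[5,50,95])*1e3).round(),'z',np.percentile(X[t,2],[5,50,95]).round(3))
E
python3 pl.py 8
```

```text
t 6.83 P [ 0.4701 -0.1671  0.15  ] az -98.5 tilt 42.0 ylev -0.007 q [ 0.03 -0.15  2.01 -0.82  1.5   0.32] F [  1.2   3.7 -12.6] w 69.0 40.2
torque [ 2.42 -0.18  0.07]
TCP front mm 23.6
scene gate lift mm 32.58881959176398
scene below red n 39 u [-58. -55. -35.] lat [ 4. 11. 16.] z [0.137 0.154 0.168]
top gate lift mm 31.56050579222034
top below red n 193 u [-37. -22.  -3.] lat [-15.   5.  22.] z [0.123 0.134 0.151]
```

The third stopper has dropped: no red is left above z = 0.185, and all of it sits inside the beaker below the rim. I'll draw back gently.

Request:
play_rows --moves '[{"tx": 2, "ty": 0, "tz": -1.5, "rx": 0, "ry": 0, "rz": 0}, {"tx": 3.3, "ty": 0, "tz": -3.7, "rx": 0, "ry": 0, "rz": 0}, {"tx": 4, "ty": 0.2, "tz": -4.5, "rx": 0, "ry": 0, "rz": 0}, {"tx": 0, "ty": 0, "tz": 0, "rx": 0, "ry": 0, "rz": 0}]'

```text
time: 7.27
position: [0.4732, -0.153, 0.1515]
tool_rot: [-3.136, 0.839, 1.433]
contact_force: [-0.6, 1.3, -2.0]
width: 0.743
gripper_force: 40.0
```

```bash
python3 pl.py 9
```

```text
t 7.27 P [ 0.4732 -0.153   0.1515] az -98.3 tilt 41.9 ylev -0.004 q [ 0.06 -0.14  2.   -0.82  1.52  0.34] F [-0.6  1.3 -2. ] w 69.1 40.0
torque [ 0.73  0.06 -0.14]
TCP front mm 38.0
scene gate lift mm 7.321781434531772
scene below red n 36 u [-72. -69. -40.] lat [ 1. 10. 19.] z [0.137 0.145 0.172]
top gate lift mm 6.977541204157319
top below red n 218 u [-50. -37. -16.] lat [-18.   5.  22.] z [0.125 0.136 0.15 ]
```

Request:
play_rows --moves '[{"tx": 8, "ty": 0.5, "tz": -9, "rx": 0, "ry": 0, "rz": 0}, {"tx": 11, "ty": 0.7, "tz": -13, "rx": 0, "ry": 0, "rz": 0}, {"tx": 11, "ty": 0.7, "tz": -13, "rx": 0, "ry": 0, "rz": 0}, {"tx": 10, "ty": 0.5, "tz": -11, "rx": 0, "ry": 0, "rz": 0}]'

```text
time: 7.7
position: [0.4839, -0.0925, 0.1522]
tool_rot: [-3.135, 0.839, 1.433]
contact_force: [0.4, -0.3, -1.9]
width: 0.745
gripper_force: 40.0
```

```bash
python3 -c "
from h import *
P0=np.array([.4315,.0366,.0726]);R0=Rt(-79.6,42.1);k=wcal(P0,R0)
for z in(0,.003): f=onz(k,315.5,177,z);print('foot w2',f,'in tool at z0',R0.T@(np.array([f[0],f[1],0])-P0))
st()
off=np.array([.0490,-.0006,.051]);R1=Rt(-62,42);M=np.array([.461,.2005,.005])
plan(M+[0,0,.06]-R1@off,R1,15)"; python3 pl.py 10
```

```text
foot w2 [0.43315296 0.03247207 0.        ] in tool at z0 [0.05094539 0.00088063 0.05190688]
foot w2 [0.43233545 0.03683374 0.003     ] in tool at z0 [0.05392047 0.00086392 0.04861429]
t 7.7 P [ 0.4839 -0.0925  0.1522] az -98.4 tilt 41.9 ylev -0.004 q [ 0.17 -0.1   1.96 -0.79  1.6   0.42] F [ 0.4 -0.3 -1.9] w 69.3 40.0
rows 15 rot/row [-1.8 -0.  -1.6]
[13.8, -4.5, -13.7]
[13.9, -3.6, -13.8]
[14.0, -2.8, -13.9]
[14.1, -2.0, -14.0]
[14.1, -1.1, -14.0]
[14.1, -0.3, -14.1]
[14.1, 0.5, -14.1]
[14.1, 1.4, -14.0]
[14.1, 2.2, -14.0]
[14.0, 3.0, -13.9]
[13.9, 3.9, -13.8]
[13.8, 4.7, -13.7]
[13.6, 5.5, -13.5]
[13.5, 6.3, -13.3]
[13.3, 7.1, -13.1]
t 7.7 P [ 0.4839 -0.0925  0.1522] az -98.4 tilt 41.9 ylev -0.004 q [ 0.17 -0.1   1.96 -0.79  1.6   0.42] F [ 0.4 -0.3 -1.9] w 69.3 40.0
torque [ 0.55 -0.03  0.02]
TCP front mm 99.5
scene gate lift mm -0.1465447610669912
scene below red n 4 u [-88. -84. -82.] lat [1. 3. 5.] z [0.128 0.131 0.131]
top gate lift mm -0.24706945932385338
top below red n 52 u [-89. -84. -78.] lat [ 3. 13. 24.] z [0.12  0.129 0.134]
```

The gate is shut again. Next is the carry to the mat.

Request:
play_rows --moves '[{"tx": 14, "ty": -4.5, "tz": -14, "rx": -1.8, "ry": 0, "rz": -1.6}, {"tx": 14, "ty": -3.6, "tz": -14, "rx": -1.8, "ry": 0, "rz": -1.6}, {"tx": 14, "ty": -2.8, "tz": -14, "rx": -1.8, "ry": 0, "rz": -1.6}, {"tx": 14, "ty": -2, "tz": -14, "rx": -1.8, "ry": 0, "rz": -1.6}, {"tx": 14, "ty": -1, "tz": -14, "rx": -1.8, "ry": 0, "rz": -1.6}]'

```text
time: 8.22
position: [0.4754, 0.0066, 0.1467]
tool_rot: [-3.136, 0.838, 1.644]
contact_force: [-0.4, -0.2, -1.3]
width: 0.744
gripper_force: 40.0
```

Request:
play_rows --moves '[{"tx": 14, "ty": -0.3, "tz": -14, "rx": -1.8, "ry": 0, "rz": -1.6}, {"tx": 14, "ty": 0.5, "tz": -14, "rx": -1.8, "ry": 0, "rz": -1.6}, {"tx": 14, "ty": 1.4, "tz": -14, "rx": -1.8, "ry": 0, "rz": -1.6}, {"tx": 14, "ty": 2.2, "tz": -14, "rx": -1.8, "ry": 0, "rz": -1.6}, {"tx": 14, "ty": 3, "tz": -14, "rx": -1.8, "ry": 0, "rz": -1.6}]'

```text
time: 8.63
position: [0.4672, 0.1056, 0.1416]
tool_rot: [-3.139, 0.837, 1.853]
contact_force: [-1.1, -0.7, -1.3]
width: 0.745
gripper_force: 40.0
```

Request:
play_rows --moves '[{"tx": 14, "ty": 4, "tz": -14, "rx": -1.8, "ry": 0, "rz": -1.6}, {"tx": 14, "ty": 4.7, "tz": -14, "rx": -1.8, "ry": 0, "rz": -1.6}, {"tx": 13.5, "ty": 5.5, "tz": -13.5, "rx": -1.8, "ry": 0, "rz": -1.6}, {"tx": 13, "ty": 6, "tz": -13, "rx": -1.8, "ry": 0, "rz": -1.6}, {"tx": 0, "ty": 0, "tz": 0, "rx": 0, "ry": 0, "rz": 0}]'

```text
time: 9.05
position: [0.4604, 0.1863, 0.1374]
tool_rot: [-3.14, 0.836, 2.022]
contact_force: [0.3, 0.5, -2.0]
width: 0.742
gripper_force: 40.0
```

```bash
cat > cork.py <<'E'
from h import *
st();P,R,o=tool();k=wcal(P,R);p,d=optics.read_camera('wrist');np.savez('pics/wc.npz',p=p,d=d);cv2.imwrite('pics/wc.png',p[:,:,::-1])
q=cv2.cvtColor(p,cv2.COLOR_RGB2HSV);m=((q[:,:,0]>5)&(q[:,:,0]<22)&(q[:,:,1]>80)&(q[:,:,2]>110)).astype(np.uint8);m[330:]=0
n,l,s,ce=cv2.connectedComponentsWithStats(m);i=1+s[1:,4].argmax();c=max(cv2.findContours((l==i).astype(np.uint8),0,1)[0],key=cv2.contourArea)[:,0]
c=cv2.convexHull(c)[:,0];W=np.array([onz(k,u,v,.005)[:2] for u,v in c if 3<u<636 and v>3 and v<326])
A=np.c_[W,np.ones(len(W))];x=np.linalg.lstsq(A,(W**2).sum(1),rcond=None)[0];cx=x[:2]/2;print('blob',s[i],'mat centre',cx,'r',np.sqrt(x[2]+cx@cx))
off=np.array([.0505,.0003,.0495]);print('foot now',P+R@off)
R1=Rt(-62,42);plan(np.array([.461,.2005,.020])-R1@off,R1)
E
python3 cork.py
```

```text
t 9.05 P [0.4604 0.1863 0.1374] az -64.2 tilt 42.1 ylev -0.001 q [ 0.74 -0.08  1.97 -0.79  1.57  0.43] F [ 0.3  0.5 -2. ] w 69.0 40.0
blob [  223     0   220   133 24137] mat centre [0.46275292 0.20110496] r 0.05480408970293171
foot now [0.4618289  0.18381919 0.06676571]
rows 2 rot/row [-0.89 -0.03 -0.76]
[22.9, 3.4, 9.5]
[22.9, 3.5, 9.6]
```

Request:
play_rows --moves '[{"tx": 11, "ty": 2, "tz": 5, "rx": 0, "ry": 0, "rz": 0}, {"tx": 11, "ty": 2, "tz": 5, "rx": 0, "ry": 0, "rz": 0}, {"tx": 11, "ty": 2, "tz": 5, "rx": 0, "ry": 0, "rz": 0}, {"tx": 12, "ty": 2, "tz": 4, "rx": 0, "ry": 0, "rz": 0}, {"tx": 0, "ty": 0, "tz": 0, "rx": 0, "ry": 0, "rz": 0}]'

```text
time: 9.52
position: [0.4602, 0.2018, 0.0881]
tool_rot: [-3.134, 0.837, 2.022]
contact_force: [-0.7, 0.0, -2.5]
width: 0.745
gripper_force: 40.0
```

```bash
sed -i 's/^R1=.*/u=R.T@(np.array([.462,.201,.005])-P-R@off)*1e3;print("to go (tool mm)",u.round(1))/' cork.py; python3 cork.py
```

```text
t 9.52 P [0.4602 0.2018 0.0881] az -64.7 tilt 42.0 ylev -0.005 q [ 0.76  0.    1.98 -0.78  1.52  0.51] F [-0.7  0.  -2.5] w 69.3 40.0
blob [  206    58   230   139 18038] mat centre [0.46190851 0.20291788] r 0.055092040401041785
foot now [0.46141026 0.1991617  0.01745361]
to go (tool mm) [10.2  1.4  7.3]
```

Request:
play_rows --moves '[{"tx": 5, "ty": 1, "tz": 3, "rx": 0, "ry": 0, "rz": 0}, {"tx": 3, "ty": 1, "tz": 2.5, "rx": 0, "ry": 0, "rz": 0}, {"tx": 0, "ty": 0, "tz": 0, "rx": 0, "ry": 0, "rz": 0}, {"tx": 0, "ty": 0, "tz": 0, "rx": 0, "ry": 0, "rz": 0}]'

```text
time: 9.9
position: [0.4622, 0.204, 0.0817]
tool_rot: [-3.14, 0.836, 2.018]
contact_force: [0.5, -0.6, -2.3]
width: 0.744
gripper_force: 40.0
```

Request:
play_rows --moves '[{"tx": 0.8, "ty": 0, "tz": 0.7, "rx": 0, "ry": 0, "rz": 0}, {"tx": 0, "ty": 0, "tz": 0, "rx": 0, "ry": 0, "rz": 0}, {"tx": 0, "ty": 0, "tz": 0, "rx": 0, "ry": 0, "rz": 0}]'

```text
time: 10.15
position: [0.4622, 0.2041, 0.0808]
tool_rot: [-3.14, 0.836, 2.018]
contact_force: [-0.1, 0.2, -2.4]
width: 0.747
gripper_force: 40.0
```

Request:
play_rows --moves '[{"tx": 1.1, "ty": 0, "tz": 1, "rx": 0, "ry": 0, "rz": 0}, {"tx": 1.1, "ty": 0, "tz": 1, "rx": 0, "ry": 0, "rz": 0}, {"tx": 0.7, "ty": 0, "tz": 0.7, "rx": 0, "ry": 0, "rz": 0}, {"tx": 0, "ty": 0, "tz": 0, "rx": 0, "ry": 0, "rz": 0}]'

```text
time: 10.48
position: [0.462, 0.204, 0.0763]
tool_rot: [-3.139, 0.836, 2.018]
contact_force: [-0.3, 0.6, -2.1]
width: 0.744
gripper_force: 40.0
```

Request:
play_rows --moves '[{"tx": 0.4, "ty": 0, "tz": 0.4, "rx": 0, "ry": 0, "rz": 0}, {"tx": 0, "ty": 0, "tz": 0, "rx": 0, "ry": 0, "rz": 0}]'

```text
time: 10.65
position: [0.4621, 0.204, 0.0759]
tool_rot: [-3.14, 0.836, 2.018]
contact_force: [0.7, -0.5, -1.2]
width: 0.744
gripper_force: 40.0
```

Request:
play_rows --moves '[{"tx": 0.4, "ty": 0, "tz": 0.4, "rx": 0, "ry": 0, "rz": 0}, {"tx": 0, "ty": 0, "tz": 0, "rx": 0, "ry": 0, "rz": 0}, {"tx": 0, "ty": 0, "tz": 0, "rx": 0, "ry": 0, "rz": 0}]'

```text
time: 10.9
position: [0.4622, 0.2039, 0.0758]
tool_rot: [-3.14, 0.837, 2.018]
contact_force: [-0.9, -1.4, 3.5]
width: 0.743
gripper_force: 39.9
```

Request:
play_rows --moves '[{"tx": 0, "ty": 0, "tz": 0, "rx": 0, "ry": 0, "rz": 0}, {"tx": 0, "ty": 0, "tz": 0, "rx": 0, "ry": 0, "rz": 0}, {"tx": 0, "ty": 0, "tz": 0, "rx": 0, "ry": 0, "rz": 0}, {"tx": 0, "ty": 0, "tz": 0, "rx": 0, "ry": 0, "rz": 0}]' --fingers 75 --grip_force 10

```text
time: 11.23
position: [0.4622, 0.2041, 0.0755]
tool_rot: [-3.14, 0.836, 2.018]
contact_force: [-0.4, 0.5, -0.0]
width: 0.807
gripper_force: 0.0
```

Request:
play_rows --moves '[{"tx": 0, "ty": 0, "tz": 0, "rx": 0, "ry": 0, "rz": 0}, {"tx": 0, "ty": 0, "tz": 0, "rx": 0, "ry": 0, "rz": 0}, {"tx": 0, "ty": 0, "tz": 0, "rx": 0, "ry": 0, "rz": 0}, {"tx": 0, "ty": 0, "tz": 0, "rx": 0, "ry": 0, "rz": 0}, {"tx": 0, "ty": 0, "tz": 0, "rx": 0, "ry": 0, "rz": 0}]' --fingers 93

```text
time: 11.65
position: [0.4622, 0.204, 0.0755]
tool_rot: [-3.14, 0.836, 2.018]
contact_force: [-0.4, 0.3, -0.1]
width: 1.001
gripper_force: 0.0
```

Request:
play_rows --moves '[{"tx": 0, "ty": 0, "tz": -8, "rx": 0, "ry": 0, "rz": 0}, {"tx": 0, "ty": 0, "tz": -18, "rx": 0, "ry": 0, "rz": 0}, {"tx": 0, "ty": 0, "tz": -25, "rx": 0, "ry": 0, "rz": 0}, {"tx": 0, "ty": 0, "tz": -30, "rx": 0, "ry": 0, "rz": 0}, {"tx": 0, "ty": 0, "tz": -30, "rx": 0, "ry": 0, "rz": 0}]'

```text
time: 12.07
position: [0.4259, 0.2792, 0.151]
tool_rot: [-3.139, 0.836, 2.018]
contact_force: [0.3, 0.2, 0.4]
width: 1.0
gripper_force: 0.0
```

```bash
python3 - <<'E'
from h import *
st();P,R,o=tool();c=optics.get_calibration('top');p,d=optics.read_camera('top');W=cloud(c,d);np.savez('pics/tf.npz',p=p,d=d)
q=cv2.cvtColor(p,cv2.COLOR_RGB2HSV);H,S,V=[q[:,:,i].astype(int) for i in range(3)]
m=(((H<6)|(H>174))&(S>70)).astype(np.uint8);m[:150]=0
k,l,s,ce=cv2.connectedComponentsWithStats(m)
for i in range(1,k):
    if s[i,4]>14:print('red',s[i],ce[i].round(1),np.nanmedian(W[l==i],0).round(3))
z=np.load('pics/top0.npz')['p'];df=np.abs(z.astype(int)-p).sum(2)
for n,u,v in(('weigh',297,199),('dropper',332,204),('flask',193,220)): print(n,'change',df[v-8:v+9,u-8:u+9].mean().round(1))
k2=wcal(P,R);pw,dw=optics.read_camera('wrist');q=cv2.cvtColor(pw,cv2.COLOR_RGB2HSV)
m=(((q[:,:,0]<8)|(q[:,:,0]>172))&(q[:,:,1]>70)).astype(np.uint8);Ww=cloud(k2,dw)
n,l,s,ce=cv2.connectedComponentsWithStats(m)
for i in range(1,n):
    if s[i,4]>60:print('wrist red',s[i],ce[i].round(),np.nanpercentile(Ww[l==i],[5,50,95],axis=0).round(3).tolist())
cv2.imwrite('pics/wf.png',pw[:,:,::-1])
E
```

```text
t 12.07 P [0.4259 0.2792 0.151 ] az -64.6 tilt 42.1 ylev -0.002 q [ 0.9   0.01  1.85 -0.73  1.69  0.53] F [0.3 0.2 0.4] w 93.0 0.0
red [ 29 162   5  10  41] [ 31.  166.6] [0.637 0.833 0.037]
red [276 228  17  23 235] [284.  239.3] [0.461 0.202 0.061]
weigh change 5.5
dropper change 7.1
flask change 51.3
wrist red [288 204  27  28 357] [304. 218.] [[0.439, 0.223, 0.066], [0.444, 0.226, 0.074], [0.448, 0.229, 0.08]]
wrist red [575 310  49  19 479] [598. 318.] [[0.876, 0.107, 0.06], [0.88, 0.135, 0.066], [0.893, 0.152, 0.071]]
```

Request:
play_rows --moves '[{"tx": -15, "ty": 0, "tz": -35, "rx": 0, "ry": 0, "rz": 0}, {"tx": -20, "ty": 0, "tz": -30, "rx": 0, "ry": 0, "rz": 0}, {"tx": -20, "ty": 0, "tz": -30, "rx": 0, "ry": 0, "rz": 0}, {"tx": 0, "ty": 0, "tz": 0, "rx": 0, "ry": 0, "rz": 0}, {"tx": 0, "ty": 0, "tz": 0, "rx": 0, "ry": 0, "rz": 0}]'

```text
time: 12.58
position: [0.4124, 0.3093, 0.2557]
tool_rot: [3.14, 0.835, 2.016]
contact_force: [0.5, -0.8, -0.6]
width: 1.0
gripper_force: 0.0
```

```bash
python3 - <<'E'
from h import *
st();P,R,o=tool()
for nm in('top','scene'):
    c=optics.get_calibration(nm);p,d=optics.read_camera(nm);W=cloud(c,d);W0=cloud(c,np.load('pics/%s0.npz'%nm)['d'])
    for n,xyz in(('flask',(.50,.41,.09)),('weigh',(.558,.172,.06)),('dropper',(.556,.085,.06))):
        X=c['R']@np.array(xyz)+c['t'];u,v=int(c['fx']*X[0]/X[2]+c['cx']),int(c['fy']*X[1]/X[2]+c['cy']);w=slice(v-12,v+13),slice(u-12,u+13)
        print(nm,n,(u,v),'before/after',np.nanmedian(W0[w].reshape(-1,3),0).round(3),np.nanmedian(W[w].reshape(-1,3),0).round(3),np.nanmax(W[w][...,2]).round(3))
    q=cv2.cvtColor(p,cv2.COLOR_RGB2HSV);m=(((q[:,:,0]<8)|(q[:,:,0]>172))&(q[:,:,1]>70))&(np.abs(W[...,0]-.46)<.06)&(np.abs(W[...,1]-.2)<.06)
    X=W[m];print(nm,'red n',m.sum(),np.percentile(X,[2,50,98],axis=0).round(3).tolist() if len(X) else '')
    # rim points: anything at rim height near the mat
    m=(np.abs(W[...,0]-.46)<.07)&(np.abs(W[...,1]-.2)<.07)&(W[...,2]>.088)&(W[...,2]<.105);X=W[m];print(nm,'rim n',m.sum(),(X.min(0)+X.max(0))/2 if len(X) else '',X[:,2].min() if len(X) else '')
p,d=optics.read_camera('wrist');k=wcal(P,R);q=cv2.cvtColor(p,cv2.COLOR_RGB2HSV);W=cloud(k,d)
m=(((q[:,:,0]<8)|(q[:,:,0]>172))&(q[:,:,1]>50)).astype(np.uint8);n,l,s,ce=cv2.connectedComponentsWithStats(m)
for i in range(1,n):
    if s[i,4]>40:print('wrist red',s[i],ce[i].round(),np.nanpercentile(W[l==i],[5,50,95],axis=0).round(3).tolist())
E
```

```text
t 12.58 P [0.4124 0.3093 0.2557] az -64.4 tilt 42.2 ylev 0.001 q [ 0.95 -0.03  1.72 -0.74  1.85  0.44] F [ 0.5 -0.8 -0.6] w 93.0 0.0
top flask (195, 221) before/after [0.503 0.415 0.056] [0.503 0.414 0.06 ] 0.333
top weigh (297, 199) before/after [0.562 0.173 0.002] [0.562 0.173 0.002] 0.068
top dropper (333, 200) before/after [0.56  0.084 0.001] [0.56  0.084 0.001] 0.087
top red n 239 [[0.437, 0.187, 0.031], [0.461, 0.202, 0.06], [0.486, 0.223, 0.075]]
top rim n 145 [0.46170625 0.2027158  0.09623887] 0.08805482377225353
scene flask (404, 338) before/after [0.485 0.398 0.005] [0.485 0.398 0.005] 0.131
scene weigh (322, 293) before/after [0.542 0.151 0.001] [0.542 0.151 0.001] 0.068
scene dropper (301, 271) before/after [0.53  0.058 0.   ] [0.53  0.058 0.   ] 0.085
scene red n 176 [[0.441, 0.19, 0.03], [0.463, 0.21, 0.063], [0.491, 0.236, 0.097]]
scene rim n 126 [0.46302046 0.20241537 0.09482068] 0.08812904362545898
wrist red [ 283   71   59   72 2677] [312. 113.] [[0.433, 0.219, 0.031], [0.448, 0.233, 0.07], [0.464, 0.237, 0.093]]
wrist red [604 208  12  18  41] [609. 218.] [[0.762, 0.242, 0.094], [0.785, 0.252, 0.095], [0.795, 0.261, 0.096]]
wrist red [621 208  15   9  41] [629. 212.] [[0.78, 0.265, 0.094], [0.786, 0.268, 0.095], [0.798, 0.274, 0.096]]
wrist red [423 241  36  17 268] [440. 252.] [[0.69, 0.07, 0.072], [0.695, 0.094, 0.089], [0.71, 0.107, 0.095]]
wrist red [547 247  41  20 357] [566. 254.] [[0.878, 0.114, 0.068], [0.882, 0.142, 0.074], [0.895, 0.158, 0.08]]
wrist red [567 284  35  24 650] [584. 296.] [[0.892, 0.119, 0.118], [0.898, 0.137, 0.131], [0.919, 0.148, 0.14]]
```

```bash
python3 - <<'E'
from h import *
bad=0
for nm in('top','scene'):
    p,_=optics.read_camera(nm);p0=np.load('pics/%s0.npz'%nm)['p']
    f=lambda p:(lambda q:(((q[:,:,0]<8)|(q[:,:,0]>172))&(q[:,:,1]>90)))(cv2.cvtColor(p,cv2.COLOR_RGB2HSV))
    m=cv2.morphologyEx((f(p)&~cv2.dilate(f(p0).astype(np.uint8),np.ones((5,5))).astype(bool)).astype(np.uint8),cv2.MORPH_OPEN,np.ones((3,3)))
    n,l,s,ce=cv2.connectedComponentsWithStats(m);print(nm,[(s[i].tolist()) for i in range(1,n) if s[i,4]>15]);bad+=sum(s[1:,4]>15)
st()
if bad==2: print(order.hand_in())
E
```

```text
top [[277, 229, 15, 21, 206]]
scene [[350, 273, 16, 13, 133]]
t 12.83 P [0.4122 0.3083 0.253 ] az -64.6 tilt 42.0 ylev -0.003 q [ 0.95 -0.03  1.72 -0.74  1.85  0.44] F [-0.2 -0.9 -0.4] w 92.7 0.0
the job is handed in; nothing more can be done
None
```

The job is handed in. The cameras show the beaker upright and released on the middle of the cork mat, no stoppers anywhere but inside it (I did not count the three individually), the gate shut, and the flask and bottles where they were.

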